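# Level the plaster-pouring board with its foot pressed

### The arm

A 7-joint arm with a two-finger parallel gripper is mounted at the origin on the work surface. World frame = base frame: x ahead of the robot, y to its left, z up, the work surface at z = 0. Lengths are in mm, angles in rad, forces in N, time in s.
With the tool pointing down it reaches from about 400 to 900 mm from the base axis. Payload 5.6 kg.
Tool frame: the origin (TCP) lies midway between the tips of the shut fingers; the grasp point (between the pads) lies 19 mm behind it; z points along the fingers, y is the line along which they close (so a half turn about z gives the same grasp; the last joint's range is limited). The gripper opens to 92 mm and grips with 3 to 60 N. Pads are 20 mm wide; open, the fingers measure 128 mm over their backs; the gripper's body (75 mm by 189 mm) begins 69 mm behind the grasp point.
Start: joints at [-1.367, 0.468, -0.012, 1.603, 0.006, 1.071, -0.056], TCP at [158.838, 630.301, 214.592] pointing down, gripper open.
Joint ranges: [-2.53, 2.53], [-0.31, 2.02], [-1.57, 1.55], [0.28, 2.44], [-1.29, 4.43], [0.15, 1.84], [-2.92, 2.92]. Speed limits (rad/s): [2.57, 2.57, 3.14, 3.14, 3.14, 3.14, 3.14].

### API

Orientations are given as a rotation vector (axis times angle).
In Python, from cell import robot, grip, kin, viewer gives the robot as it stands. Calls block until the motion is done:
- robot.movep(position, orientation): joint-space move of the TCP to a pose.
- robot.servo_line(position, feed=150, rotation=None): straight line of the TCP; rotation=None keeps the orientation; feed is the mean speed in mm/s.
- robot.goto_joints(angles): joint-space move.
- grip(opening, newtons=None): opening from 0.0 (shut) to 1.0 (fully open); newtons is the grip in N (None keeps the last); returns when the fingers have stopped.
- robot.hold(seconds).
- kin.ik(position, orientation): joint angles nearest the present ones, or None.
- robot.observe(): the state.
- viewer.read_camera(name): name is "side" or "top" or "wrist"; returns the picture (480x640x3 uint8, red, green, blue); there is no depth.
- viewer.camera_info(name): a dict with "camera_matrix" (3x3 intrinsics, pixels), "R" (3x3) and "t" (3): a world point X has camera coordinates R X + t. Camera axes: x right, y down, z forward; pixel columns grow to the right and rows downward; lengths in mm; the calibration is good to about 2 mm. The wrist camera is an equidistant fisheye: a pixel r from the principal point sees the ray r / f radians off the axis. A picture is of the moment at which its call begins: read the wrist's pose just before it. camera_info takes no time and is no camera call; for the wrist camera it gives the pose at the moment of the call.
A pose or a line that the arm cannot do raises robot.IKError and nothing moves.
- robot.job_done(): hands the job in; it is judged then, once.
Trained networks look in the newest picture that a camera, given by its name, has taken for a name from the list of things; names that differ only in an ending like _2 or _b are one class to them, and where a whole thing is asked for, a point or a joint stands for the part that bears it (a point fixed in the world has none). Each returns a list of dicts, best first, with "confidence" (0 to 1); they miss things now and then, are a little off and sometimes report something else, mostly with a low value. They report only what shows in the picture. A call takes as long as a camera call. They do not tell look-alikes from the thing itself.
- viewer.silhouettes(name, camera): "mask" (480x640 bool, what is visible of it).
- viewer.pinpoint(name, camera): "at" ([x, y, z] in mm, in the coordinates of the camera as it stood for that picture, good to about 4 mm: a listed point, or the origin of a listed thing).
The state is a dict: "t": time; "joints": joint angles; "joint_velocities": joint speeds; "joint_torque": joint torques, N m; "tcp_pos": TCP position; "tcp_rot": TCP orientation; "contact_force": force on the tool from outside, world axes, zero at the start; "wrist_torque": the same for the moment, N m; "grip_width": opening from 0.0 (shut) to 1.0 (fully open); "grip_force": force on a finger pad.
Only numpy, scipy, OpenCV 4.12 (cv2) and the standard library are available. Lean on these libraries where they do the work, as an engineer would, in place of code of your own. Each camera call takes 0.05 s, during which the arm holds its last target. There are 200 camera calls.

### The job

The plaster-pouring board has to stand level under the weight of a pour. Pull the spirit level up out of its spring clips, lay it on the bare board with its length running from the knob side to the far side, press it down firmly so that it beds flat, and let go of it. Then grip the black levelling knob, press it down until its soft rubber foot is fully squashed and turn it until the bubble stands between the two lines of the vial; finish while still holding the knob pressed down like that, so that the lock nut can be tightened, and leave the other things on the bench alone.

Things in the scene. Friction and masses are not known exactly. Their poses are not given: they have to be found in the camera images.
- level: aluminium spirit level, 150 long (x) x 22 wide (y) x 45 high, about 0.2 kg, vial in its top. Origin: centre of its underside; z up. I-section (flanges 22 wide and 7 thick, web 12), but the middle 70 mm is a full 22 wide over its whole height: grip it there. At the start it stands upright in the clips, underside 10 above the bench
- bubble (a point): middle of the bubble in the vial, 39 above the level's underside. Its offset from the level's middle along the level's own x is the reading: it runs to the higher end, 1.6 mm per mrad of slope, stops at +-22 mm, settles in about 1.5 s. Bubble 18 long, 10 wide, light, in a green vial; the two lines are 24 apart inside, so it stands between them within +-3 mm
- rack: fixed clip holder: wooden base 180 x 84 x 10, with two pairs of sprung rollers 53 to either side of its middle along x (each 26 wide, up to 28 above the bench) that grip over the level's bottom flange. A straight pull up of about 10 to 15 N snaps the level out in the first 8 mm. Origin: centre of its underside on the bench; the level lies along its x
- board: the white laminate pouring board, 240 (x) x 260 (y) x 12 on aluminium bars, which rocks about its two fixed feet under the far (+x) edge. Origin: on that rocking line, 105 mm beyond the board's centre and 25 mm below its top face; x points away from the knob
- board_top (a point): the centre of the board's top face, about 70 mm above the bench, axes as the board's
- knob: round black levelling knob on a lug at the middle of the board's near (-x) edge: ribbed grip 38 across, 32 high, on a skirt 54 across, 6 high. Origin: under the skirt on its axis, about 77 above the bench; turning does not change its height. Clockwise seen from above raises the knob side, 4 mm a turn: 1 rad shifts the bubble 4.1 mm towards the knob. At the start 1.3 to 2.6 rad are missing
- knob_grip (a point): on the knob's axis, in the middle of its grip, 22 mm above knob and 16 mm above the skirt
- foot (a joint): squash of the rubber foot under the knob, as the rocking angle it gives: 0 rad free, 0.008 rad fully squashed (knob 2 mm lower, then it stops hard). It takes about 2.5 N of push on the knob to start and 8 N to finish; 10 to 20 N is a good push. Squashing lowers the knob side and shifts the bubble about 13 mm, so only the reading with the foot fully squashed counts
- ring_big: bystander: upright white plaster ring mould, 96 across, 75 high; origin under its centre
- ring_small: bystander: upright white plaster ring mould, 80 across, 55 high; origin under its centre
- rib: bystander: flat wooden modelling tool lying on the bench, 22 wide, about 175 long along its y, 7 thick; origin under the middle of its broad blade
Things that resemble listed ones, but are neither listed nor needed, are in the scene too. Of the things that look like the rack, take the one that is farthest to the robot's right at the start.

How it is judged (in metres and radians):
On the way, in this order (a step that is already met when the one before it is completed fails the run):
1. the level is pulled up out of its clips (z of level in the frame of rack above 0.04 m), for 0.1 s.
2. the level lies on the board along it and is pressed down flat (more than 5 N between level and board) (z of level in the frame of board_top between -0.004 and 0.004 m and angle between the x axis of level and the x axis of board_top, either way round below 0.2 rad and contact force between level and board above 5 N), for 0.1 s.
At the end, for the whole second after the job is handed in: level upright, untouched and wholly on the board, along it within 0.2 rad; fingers on the knob, pressing its foot at least 90 percent squashed (joint foot over 0.0072 rad); bubble between the lines, within 3 mm of the middle (z of level in the frame of board_top between -0.004 and 0.004 m and x of level in the frame of board_top between -0.045 and 0.045 m and y of level in the frame of board_top between -0.115 and 0.115 m and angle between the x axis of level and the x axis of board_top, either way round below 0.2 rad and angle between level's own z axis and vertical below 0.05 rad and contact force between each of the arm, the fingers and level below 0.1 N and contact force between the fingers and knob above 3 N and value of joint foot above 0.0072 rad and x of bubble in the frame of level between -0.003 and 0.003 m); the arm keeps its last pose, push and grip.
It fails at once if a plaster ring or the wooden tool is disturbed (distance of any of ring_big, ring_small, rib from where it was at the start of the episode above 0.02 m).
It also fails if it takes over 72 s, if anything falls off the work surface, if the arm or the gripper's body presses on something with over 40 N, if the wrist force passes 120 N, or if a joint passes its speed limit or range.

## Working session

There is one attempt and no reset: what is moved stays moved. The work goes in short steps, each a Python script; the robot and the scene stay as the last script left them, time stands still between calls to the robot, and variables do not carry over. Pictures are saved under pics/ and viewed, at most 10 in all, crops included, and the job is handed in when it is done.

```bash
mkdir -p pics; ls; cat > h.py <<'E'
import numpy as np, cv2
from cell import robot, grip, kin, viewer
from scipy.spatial.transform import Rotation as Rn
def world(p,info): return np.array(info["R"]).T@(np.array(p)-np.array(info["t"]))
def pin(name,cam,info):
    return [(round(d["confidence"],2),world(d["at"],info).round(1)) for d in viewer.pinpoint(name,cam)]
def save(name,im): cv2.imwrite("pics/"+name+".png",im[:,:,::-1])
E
python3 - <<'E'
from h import *
for c in("top","side"):
    i=viewer.camera_info(c); im=viewer.read_camera(c); save(c+"0",im)
    print(c,"cam at",world([0,0,0],i).round(), np.array(i["camera_matrix"])[0])
    for n in("level","rack","board_top","knob_grip","knob","board","bubble","ring_big","ring_small","rib"): 
        for r in pin(n,c,i): print(n,r)
o=robot.observe();print(o["t"],o["tcp_rot"],o["tcp_pos"],o["contact_force"])
E
```

```text
pics
top cam at [ 337.   39. 1345.] [481.0651793    0.         315.32514767]
level (0.9, array([543. , 293.2,   6.4]))
rack (0.98, array([ 5.430e+02,  2.967e+02, -2.000e-01]))
rack (0.74, array([391.9, 478.4,   3.2]))
board_top (0.86, array([ 619.8, -137.4,   70.3]))
knob_grip (0.82, array([ 474.4, -152. ,   99.2]))
knob_grip (0.22, array([ 456.5, -396.7,   -1.2]))
knob (0.57, array([ 481.2, -151.6,   72.7]))
board (0.78, array([ 725.8, -125.9,   43.9]))
ring_big (0.66, array([ 623.6, -428.3,    3.6]))
ring_big (0.29, array([ 623.6, -137.3,   70.4]))
ring_small (0.73, array([ 455.6, -397.9,   -0.7]))
rib (0.89, array([360.8, 119.8,   2.8]))
side cam at [391. 963. 713.] [520.6495825    0.         321.80981314]
level (0.94, array([541.6, 300.5,  10.5]))
rack (0.79, array([539.6, 296.3,   0.9]))
rack (0.79, array([387.7, 475.6,   0.9]))
rack (0.56, array([363.5, 116.3,  -2.5]))
board_top (0.84, array([ 618.4, -136.6,   68.1]))
knob_grip (0.67, array([ 473.9, -151.9,   96.5]))
knob (0.65, array([ 477.7, -151. ,   74. ]))
board (0.77, array([ 725.3, -127.7,   46.7]))
bubble (0.53, array([536.9, 291.5,  48.7]))
ring_big (0.67, array([ 618.3, -436.2,    0.8]))
ring_small (0.88, array([ 449. , -394.4,    1.2]))
ring_small (0.23, array([360.9, 121.1,  -3.3]))
rib (0.81, array([362.2, 115.3,  -3. ]))
1.1 [3.86821311e-01 3.11767262e+00 1.02403286e-04] [158.81801961 630.32156578 214.61244835] [ 1.08366577 -0.04741492 -0.11890947]
```

View pics/top0.png

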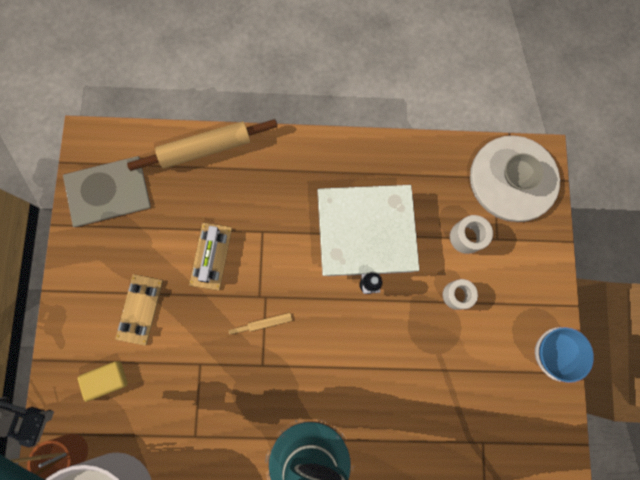

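View pics/side0.png

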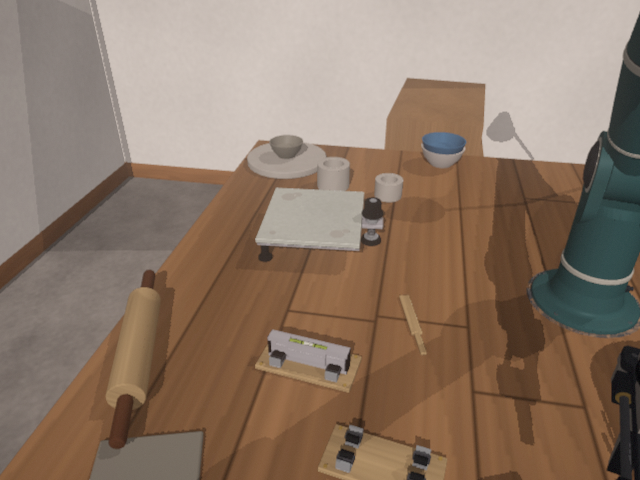

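The level stands in the nearer-right holder at about (541, 297), top picture pixel (210, 257). The empty look-alike is at pixel (140, 308), the board centre at (367, 230) and the knob at (371, 282). The networks agree with the pictures, so next I look from close above the level.

```bash
cat >> h.py <<'E'
def down(yaw): return (Rn.from_euler("z",yaw)*Rn.from_euler("y",np.pi)).as_rotvec()
def look(cam,names=(),fn=None):
    i=viewer.camera_info(cam); im=viewer.read_camera(cam)
    if fn: save(fn,im)
    for n in names:
        for r in pin(n,cam,i): print(n,r)
    return i,im
def ray(px,i):
    K=np.array(i["camera_matrix"]); d=np.array([(px[0]-K[0,2]),(px[1]-K[1,2])])*1.0
    r=np.hypot(*d); th=r/K[0,0]; v=np.array([*(d/max(r,1e-9)*np.sin(th)),np.cos(th)])
    R=np.array(i["R"]); return R.T@(-np.array(i["t"])),R.T@v
def atz(px,i,z):
    c,v=ray(px,i); return c+v*(z-c[2])/v[2]
def axis(name,i,z):
    m=viewer.silhouettes(name,"wrist")[0]["mask"].astype(np.uint8)
    c=max(cv2.findContours(m,cv2.RETR_EXTERNAL,cv2.CHAIN_APPROX_NONE)[0],key=cv2.contourArea)[:,0]
    P=np.array([atz(p,i,z)[:2] for p in c]).astype(np.float32)
    (cx,cy),(w,h),a=cv2.minAreaRect(P); return (cx,cy),(w,h),a
E
python3 - <<'E'
from h import *
for p in [(515,290,230),(555,300,190)]:
    robot.movep(p,down(0.13)); robot.hold(.2)
    i,im=look("wrist",("level","rack","bubble"),"w%d"%p[0])
    print(world([0,0,0],i),np.array(i["camera_matrix"])[0], axis("level",i,55), axis("rack",i,10))
o=robot.observe();print(o["t"],o["joints"],o["tcp_pos"])
E
```

```text
level (0.73, array([543.8, 290.3,   8.8]))
rack (0.68, array([387. , 477.5,   0.5]))
rack (0.63, array([542.1, 290.3,   4.5]))
bubble (0.55, array([543.9, 290.5,  50.9]))Traceback (most recent call last):
  File "<stdin>", line 5, in <module>
  File "h.py", line 22, in axis
    m=viewer.silhouettes(name,"wrist")[0]["mask"].astype(np.uint8)
      ~~~~~~~~~~~~~~~~~~~~~~~~~~~~~~~~^^^
IndexError: list index out of range
```

```bash
python3 - <<'E'
from h import *
p=(550,296,200)
robot.movep(p,down(0.13)); robot.hold(.2)
i,im=look("wrist",("level","rack","bubble"),"w2")
print(world([0,0,0],i),np.array(i["camera_matrix"])[0])
for n,z in(("level",55),("rack",10)):
    try: print(axis(n,i,z))
    except IndexError: print("miss",n)
o=robot.observe();print(o["t"],o["joints"],o["tcp_pos"])
E
```

```text
level (0.56, array([542.6, 290.4,   8.2]))
rack (0.95, array([387.9, 476.2,  -1.5]))
rack (0.92, array([539.9, 291. ,   2.2]))
bubble (0.48, array([544.8, 295.1,  48. ]))
[471.12028065 285.04627804 371.10298099] [371.64829954   0.         321.6868263 ]
((542.0038452148438, 291.6069030761719), (24.060348510742188, 151.05740356445312), 82.65093994140625)
((389.1544189453125, 474.98870849609375), (91.29417419433594, 181.5290069580078), 80.41119384765625)
4.15 [-0.64226891  0.43640002  0.12587228  1.69015962 -0.06253179  1.01829859
  1.2057211 ] [549.9201295  296.13219671 200.4582636 ]
```

View pics/w2.png

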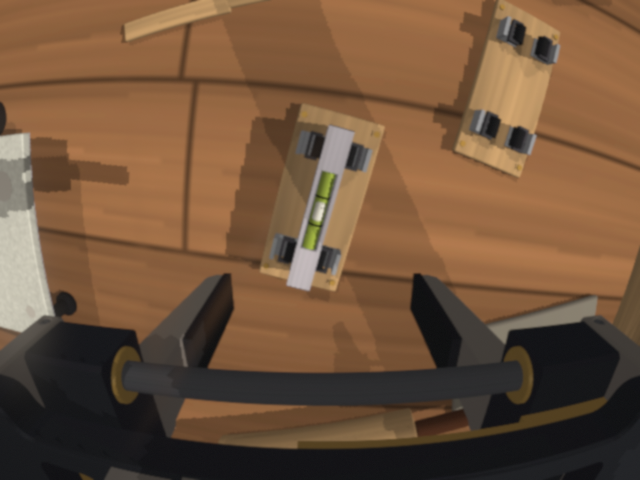

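The close view shows the level upright in its clips, running from (340, 130) to (300, 285), with the bubble at about (319, 210). The fitted outline is 151 x 24 at z = 55, centre (542, 291), yaw −0.128, which matches the given sizes. I'll grip it there.

```bash
python3 - <<'E'
from h import *
y=-0.128; r=down(y)
robot.movep((542,291,110),r)
robot.servo_line((542,291,23),feed=80)
grip(0.0,45); o=robot.observe(); print("grip",o["grip_width"]*92,o["grip_force"],o["contact_force"].round(1),o["tcp_pos"])
p=o["tcp_pos"]
robot.servo_line((p[0],p[1],80),feed=40)
o=robot.observe(); print(o["grip_width"]*92,o["contact_force"].round(1))
robot.servo_line((p[0],p[1],220),feed=150)
robot.movep((590,-140,230),down(0.08)); robot.hold(.3)
i,im=look("wrist",("board_top","knob_grip","knob","board","level","bubble"),"w3")
for n,z in(("board",70),):
    try: print(axis(n,i,z))
    except IndexError: print("miss",n)
o=robot.observe();print(o["t"],o["joints"],o["grip_width"]*92,o["contact_force"].round(1))
E
```

```text
grip 21.49932998403348 44.97356325387955 [ 0.9  0.3 -0.3] [542.08426152 291.39034417  23.04426647]
21.920806307490174 [-0.1  0.  -2.3]
knob_grip (0.68, array([ 477.2, -153. ,  101.8]))
knob (0.95, array([ 478.4, -152.5,   74.6]))
level (0.77, array([ 590.1, -142.2,  216.7]))
bubble (0.95, array([ 590. , -141.8,  253.9]))
bubble (0.34, array([ 590.3, -143.7,  215.2]))
((606.4317626953125, -141.3358154296875), (223.87026977539062, 259.6097717285156), 4.617310047149658)
11.8583 [-0.07659967  0.3834186   0.33033256  1.71751858 -0.13921499  1.06374578
  1.94993137] 21.63976109857456 [ 0.6  0.3 -2.4]
```

View pics/w3.png

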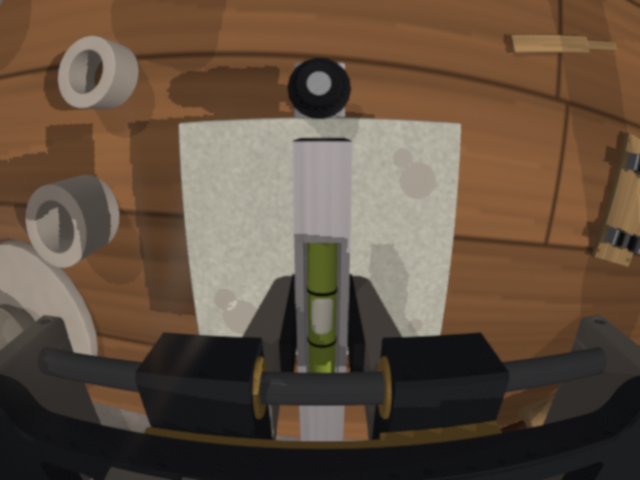

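The level is held square, from (322, 140) to (322, 430). Board edges are at columns 180 and 460, and the knob is at (319, 85). The board yaw is about 0.08 with its centre near (619, −140). I'll place the level 15 mm beyond the centre and press.

```bash
python3 - <<'E'
from h import *
x,y=634,-139.5
robot.servo_line((x,y,105),feed=150)
robot.hold(.2); f0=robot.observe()["contact_force"][2]
z=90
while z>68:
    robot.servo_line((x,y,z),feed=40); robot.hold(.05)
    o=robot.observe(); f=o["contact_force"][2]-f0
    if abs(f)>1: print(z,o["tcp_pos"].round(1),round(f,1),o["wrist_torque"].round(2))
    if abs(f)>13: break
    z-=1 if abs(f)<1 else .5
robot.hold(.4); o=robot.observe();print("press",o["contact_force"].round(1),o["tcp_pos"].round(1))
robot.servo_line((x,y,o["tcp_pos"][2]+.0),feed=40)
grip(0.5); robot.hold(.2)
robot.servo_line((x,y,200),feed=150)
robot.movep((540,-140,230),down(0.08-1.57)); robot.hold(.5)
i,im=look("wrist",("level","bubble","board_top","knob_grip","knob"),"w4")
o=robot.observe();print(o["t"],o["joints"])
E
```

```text
84 [ 634.  -139.5   84. ] 1.2 [ 0.01  0.05 -0.  ]
82.5 [ 634.2 -139.5   83.1] 6.2 [ 0.06  0.56 -0.06]
82.0 [ 634.1 -139.5   82.9] 10.6 [ 0.17  0.84 -0.01]
81.5 [ 634.2 -139.5   82.9] 12.1 [ 0.24  1.02 -0.03]
81.0 [ 634.1 -139.6   82.8] 14.6 [ 0.3   1.26 -0.03]
press [-5.6  1.9 12.9] [ 634.1 -139.5   82.8]
level (0.8, array([ 636.9, -141.1,   72.8]))
bubble (0.58, array([ 633.4, -138.6,  108.8]))
board_top (0.69, array([ 616.2, -140.3,   69.9]))
knob_grip (0.92, array([ 475.1, -149.9,  100.7]))
knob (0.69, array([ 637.7, -138.9,   66.8]))
knob (0.63, array([ 475.9, -150.3,   75.6]))
21.3833 [-0.36511707  0.33601977  0.69647849  1.85175362 -0.24759542  1.04165743
  0.51094579]
```

View pics/w4.png

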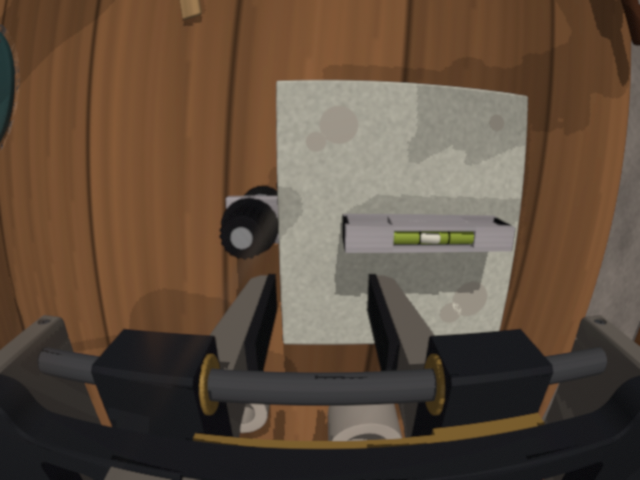

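The level lies flat on the board from (345, 232) to (512, 235), with the bubble near mid-vial at (430, 238) and the foot free. The knob is at (250, 225), about (476, −151). Now I grip it and press.

```bash
python3 - <<'E'
from h import *
x,y=476,-151; r=down(-1.3)
robot.movep((x,y,150),r)
o=robot.observe(); print(o["joints"])
robot.servo_line((x,y,86),feed=80); robot.hold(.1); f0=robot.observe()["contact_force"].copy()
grip(0.0,30); o=robot.observe(); print(o["grip_width"]*92,(o["contact_force"]-f0).round(1),o["tcp_pos"].round(1))
z=86
while z>70:
    robot.servo_line((x,y,z),feed=40); robot.hold(.05)
    o=robot.observe(); f=o["contact_force"][2]-f0[2]
    print(round(z,1),o["tcp_pos"].round(1)[2],round(f,1))
    if f>15: break
    z-=.7
robot.hold(1.8); o=robot.observe(); print((o["contact_force"]-f0).round(1),o["tcp_pos"].round(1),o["wrist_torque"].round(2))
i,im=look("wrist",("level","bubble"),"w5")
# crop around level
K=np.array(i["camera_matrix"]); 
b=np.array(i["R"])@np.array([634,-139.5,109])+np.array(i["t"]); th=np.arctan2(np.hypot(b[0],b[1]),b[2]); u=K[:2,2]+b[:2]/np.hypot(b[0],b[1])*th*K[0,0]
print(u); c=u.astype(int); c=np.clip(c,[80,60],[560,420])
save("w5c",cv2.resize(im[c[1]-60:c[1]+60,c[0]-80:c[0]+80],None,fx=5,fy=5,interpolation=cv2.INTER_CUBIC))
o=robot.observe();print(o["t"],o["joints"])
E
```

```text
[-0.29208385  0.33463445  0.63979007  2.05722014 -0.26891975  0.8305153
  0.77405632]
37.382077037392726 [-3.7 -0.8  4.5] [ 475.3 -151.2   86.2]
86 86.0 5.0
85.3 85.4 7.4
84.6 84.8 8.5
83.9 84.2 10.4
83.2 84.0 15.3
[-10.    0.3  16.2] [ 475.1 -151.3   84. ] [-0.17  1.86  0.08]
level (0.57, array([ 633.7, -141.8,   67.4]))
[590.0266037  346.77270959]
26.6667 [-0.22561003  0.44709556  0.57319697  2.09747164 -0.37463208  0.69789829
  0.86462287]
```

View pics/w5c.png

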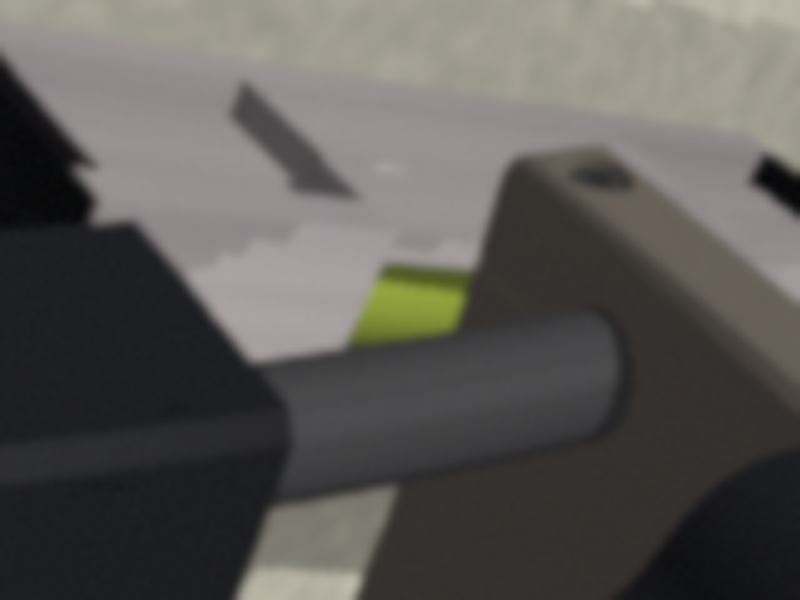

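At this angle the gripper hides the bubble; only a piece of vial shows at (420, 300) in the crop. The foot has bottomed (force rises steeply at TCP z = 84). I'll turn 1.3 rad clockwise, easing the sideways force, and look again.

```bash
cat >> h.py <<'E'
def turn(y0,y1,p,step=0.2):
    for a in np.linspace(y0,y1,int(np.ceil(abs(y1-y0)/step))+1)[1:]:
        robot.servo_line(p,feed=60,rotation=down(a))
    o=robot.observe(); print("yaw",round(y1,3),"t",round(o["t"],1),o["contact_force"].round(1),o["tcp_pos"].round(1),o["wrist_torque"].round(2),round(o["joints"][6],2),round(o["grip_width"]*92,1))
def crop(fn,P=(634,-139.5,109),s=5):
    i,im=look("wrist"); K=np.array(i["camera_matrix"]); b=np.array(i["R"])@np.array(P)+np.array(i["t"])
    r=np.hypot(b[0],b[1]); u=K[:2,2]+b[:2]/r*np.arctan2(r,b[2])*K[0,0]; c=np.clip(u.astype(int),[80,60],[560,420]); print(u.round(1),c)
    save(fn+"_full",im); save(fn,cv2.resize(im[c[1]-60:c[1]+60,c[0]-80:c[0]+80],None,fx=s,fy=s,interpolation=cv2.INTER_CUBIC))
    return i,im,c
E
python3 - <<'E'
from h import *
grip(0.0,40)
p=(474.5,-151.2,83.2)
turn(-1.3,-1.5,p); turn(-1.5,-2.1,p); turn(-2.1,-2.6,p)
robot.hold(1.6)
i,im,c=crop("w6")
for r in pin("bubble","wrist",i)+pin("level","wrist",i): print(r)
E
```

```text
yaw -1.5 t 27.2 [-6.2 -0.1 12.4] [ 475.  -151.3   84.1] [-0.09  1.14 -0.07] 0.7 37.2
yaw -2.1 t 28.4 [-6.5  0.7 14.4] [ 474.9 -151.3   84.1] [-0.    1.3  -0.08] 0.21 37.3
yaw -2.6 t 29.4 [-6.7  1.  15.4] [ 474.8 -151.3   84. ] [ 0.12  1.46 -0.04] -0.19 37.4
[491.   -5.6] [491  60]
(0.49, array([366.6, 119.6,   4. ]))
(0.88, array([ 636. , -144.3,   68.2]))
```

View pics/w6.png

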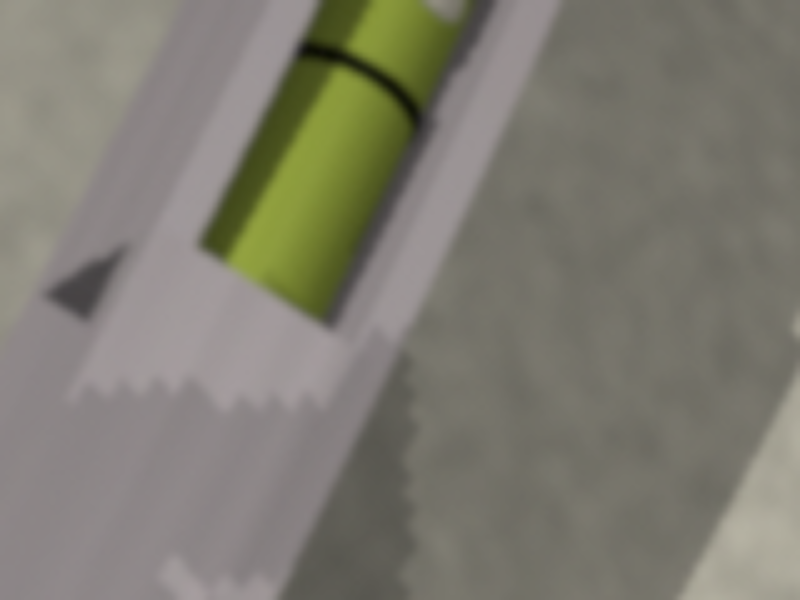

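The foot is squashed and the knob has been turned 1.3 rad. The near line shows at (365, 75) in the crop, and the bubble's near end is just visible at (440, 10), beyond it. Next I convert both to millimetres along the level.

```bash
python3 - <<'E'
from h import *
i=viewer.camera_info("wrist"); d=np.array([np.cos(.08),np.sin(.08)])
print("cam",world([0,0,0],i).round())
for n,q in(("bub",(435,12)),("line",(362,72)),("line inner",(370,62)),("vial end",(268,288)),("notch",(75,295))):
    for z in(109,114):
        P=atz((411+q[0]/5,q[1]/5),i,z)[:2]; print(n,z,P.round(1),((P-[634,-139.5])@d).round(1))
E
```

```text
cam [ 544. -111.  254.]
bub 109 [ 632.9 -143.8] -1.5
bub 114 [ 629.8 -142.7] -4.5
line 109 [ 623.1 -141.1] -11.0
line 114 [ 620.3 -140.1] -13.7
line inner 109 [ 624.4 -141.3] -9.7
line inner 114 [ 621.6 -140.2] -12.4
vial end 109 [ 600.8 -143.8] -33.5
vial end 114 [ 598.8 -142.7] -35.4
notch 109 [ 590.2 -130.9] -42.9
notch 114 [ 588.6 -130.2] -44.5
```

The bubble's near end is about 8 mm inside the near line, so the bubble stands about +5 mm to the far side. That needs roughly 1.2 rad more, 2.5 rad in all, which fits the stated range.

```bash
python3 - <<'E'
from h import *
p=(474,-151.3,83.1)
turn(-2.6,-3.2,p); turn(-3.2,-3.77,p)
robot.hold(1.8)
i,im,c=crop("w7")
for r in pin("bubble","wrist",i): print(r)
E
```

```text
yaw -3.2 t 32.3 [-6.4  1.3 16.3] [ 474.7 -151.2   84. ] [ 0.41  1.25 -0.02] -0.67 37.3
yaw -3.77 t 33.4 [-5.9  2.7 14.7] [ 474.8 -151.1   84. ] [ 0.7   1.16 -0.06] -1.13 37.1
[88.  52.7] [88 60]
(0.88, array([ 639. , -138.6,  109. ]))
```

View pics/w7.png

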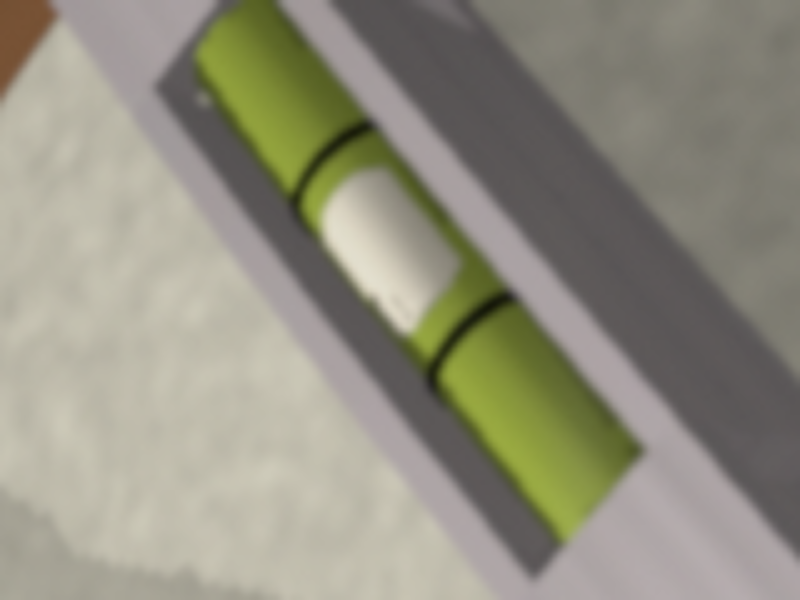

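The bubble stands between the lines: its centre is at about (396, 241) and the line midpoint at (403, 252), so it is about 1.2 mm to the far side. A small extra turn will centre it.

```bash
python3 - <<'E'
from h import *
turn(-3.77,-4.04,(474,-151.3,83.0),.1)
robot.hold(2)
i,im,c=crop("w8"); o=robot.observe(); print(o["contact_force"].round(1),o["grip_force"])
E
```

```text
yaw -4.04 t 36.0 [-4.9  2.4 16.3] [ 474.8 -151.1   84. ] [ 0.81  1.17 -0.02] -1.36 37.1
[ 43.5 129.7] [ 80 129]
[-5.3  3.1 15.2] 40.012115836143494
```

View pics/w8.png

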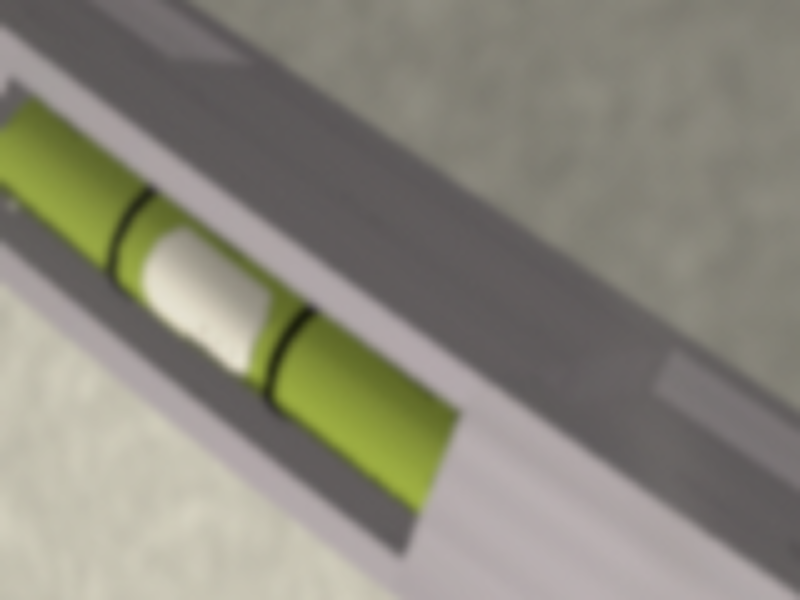

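The gaps from the bubble to the two lines are now nearly equal (lines at about (125, 230) and (285, 355), bubble at (207, 300)). The push is 15 N with the grip holding, so I'm handing in.

```bash
python3 -c "
from h import *
print(robot.job_done())"
```

```text
the job is handed in; nothing more can be done
None
```

I handed the job in at about 38 s of the 72 s allowed. The level lies flat along the board, released, and the bubble stands midway between the lines. The gripper still holds the knob pressed down with about 15 N. The hand-in call returned no verdict, so I don't know how it was judged.

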